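# Load the wide-mouth jar into the sensing dock

## Robot

A 6-joint arm with a two-finger parallel gripper is mounted at the origin on a cart in front of the work surface, level with it; the furniture and walls round the work are solid. World frame = base frame: x ahead of the robot, y to its left, z up, the work surface at z = 0. Lengths are in m, angles in rad, forces in N, time in s.
With the tool pointing down it reaches from about 0.35 to 0.85 m from the base axis. Payload 8.1 kg.
Tool frame: the origin (TCP) lies between the finger pads; the fingertips stand 14 mm ahead of it and the grasp point (between the pads) lies 5 mm behind it; z points along the fingers, y is the line along which they close (so a half turn about z gives the same grasp; the last joint's range is limited). The gripper opens to 93 mm and grips with 3 to 60 N. Pads are 15 mm wide; open, the fingers measure 128 mm over their backs; the gripper's body (75 mm by 188 mm) begins 65 mm behind the grasp point.
Start: joints at [1.107, 0.13, 1.488, -0, 1.523, -0.085], TCP at [0.222, 0.557, 0.233] pointing down, gripper open.
Joint ranges: [-2.96, 2.96], [-0.89, 2.26], [0.02, 2.5], [-1.34, 4.48], [0, 2.73], [-2.66, 2.66]. Speed limits (rad/s): [2.39, 2.39, 2.79, 3.14, 3.14, 3.14].

## Interface

Orientations are given as a rotation vector (axis times angle).
In Python, from plant import robot gives the robot as it stands.
- The arm moves only by the tool arm_command, never from a script. Its argument "targets" is a list of rows, each an object of numbers: "x", "y", "z": the shift along the world's x, y, z in units of 500 mm (1.0 is 500 mm); "rx", "ry", "rz": the turn, a rotation vector about the world's x, y, z in units of 2 rad (1.0 is 2 rad); "claw": the closure in counts, from 0 (fully open) to 255 (shut). In form: [{"x": .., "y": .., "z": .., "rx": .., "ry": .., "rz": .., "claw": ..}, ...]. A call has 1 to 10 rows; each row is the pose to reach, as a shift and turn from the pose commanded when the call began; what a row does not reach only later rows make up. A row lasts 1/12 s, in which the tool goes at most 41.7 mm and 7.16 degrees, less where a joint would pass 70% of its speed; a pose out of reach is approached as far as the arm can. A call with a number of a shift or a turn outside -1 to 1 is refused whole. A call with a gripper value outside its range is refused whole. The fingers move at their own pace and stop on an object; "squeeze" is the grip in N (left out, the last holds). Time passes only in rows, so rows that repeat a pose let the fingers close. It gives the time, the measured TCP pose, the force, the opening and the grip force at its end, in the units of the state.
- robot.read_state(): the state, without advancing time (a new reading comes with each control period).
- robot.read_camera(name): name is "scene" or "top" or "wrist"; returns (picture, depth): 400x640x3 uint8, red, green, blue; 400x640 float32, m along the optical axis (not along the pixel's ray), 0 where there is no reading.
- robot.get_calibration(name): a dict with "intrinsics" (3x3 intrinsics, pixels), "origin" and "orientation" of the camera in the world. Camera axes: x right, y up, looking along -z (the intrinsics and any distortion apply to the point x, -y, -z); pixel columns grow to the right and rows downward; lengths in m; the calibration is good to about 2 mm. A picture is of the moment at which its call begins: read the wrist's pose just before it. get_calibration takes no time and is no camera call; for the wrist camera it gives the pose at the moment of the call.
- robot.close_job(): hands the job in; it is judged then, once.
The state is a dict: "t": time; "q": joint angles; "dq": joint speeds; "joint_torque": joint torques, N m; "tool_pos": TCP position; "orientation": TCP orientation; "force": force on the tool from outside, world axes, zero at the start; "wrist_torque": the same for the moment, N m; "opening": finger opening in m; "gripper_force": force on a finger pad.
Only numpy, scipy, OpenCV 4.12 (cv2) and the standard library are available. Lean on these libraries where they do the work, as an engineer would, in place of code of your own. Each camera call takes 0.05 s, during which the arm holds its last target. There are 200 camera calls.

## Task

Put the wide-mouth jar (the straight-sided one whose white cap is nearly as broad as its body) upright into the square bay of the bottle dock, so that it stands flat on the bay floor and holds the little sensing pin there down. Lower it all the way before you let go: do not drop it in from above.

Things in the scene. Friction and masses are not known exactly. Their poses are not given: they have to be found in the camera images.
- jar: Pale straight-sided wide-mouth jar, upright, 44 mm in diameter, 94 mm tall, the top 25 mm a ribbed white cap 42 mm across; about 0.25 kg. Origin: centre of its underside; z up its axis. It stands in any of three spots about 15 cm apart; the others hold narrow-necked bystander bottles of like width, up to 105 mm tall. Only the mixer at the far left and things at the back are taller.
- bay (a point): Centre of the dock's square bay floor, 22 mm above the worktop; z up. The dock is a fixed flat block with an aluminium top, 150 x 110 mm; a grey fence, 66 x 66 mm inside, walls 6 mm thick, 14 mm high above the bay floor, leaves the jar 11 mm play each side. x points square to the fence to the white housing, 52 to 88 mm from the bay centre, 28 mm above the floor. Yaw +-0.5 rad.
- sense_pin (a joint): Sensing pin of the dock: sprung round steel plunger, 12 mm in diameter, at the bay centre; free, its tip stands 5.5 mm above the bay floor. Value in m: 0 up, grows as pushed down, about 0.0055 with the tip level with the floor. Fully down takes about 0.7 N, so the jar's weight alone holds it down wherever it stands in the bay.
Things that resemble listed ones, but are neither listed nor needed, are in the scene too. Leave any pink look-alike of the jar alone. Of the things that look like the part that bears bay, the larger one is meant.

How it is judged:
At the end, for the whole second after the job is handed in: The jar stands upright (within about 6 degrees) and at rest inside the bay, its underside on the bay floor (within 3 mm) and its axis within 18 mm of the bay centre, and the sensing pin is held down by more than 4 mm (value of joint sense_pin above 0.004 m and horizontal distance between jar and bay below 0.018 m and z of jar in the frame of bay between -0.003 and 0.003 m and angle between jar's own z axis and vertical below 0.1 rad and linear speed of jar below 0.02 m/s); the robot touches nothing.
It fails at once if the jar is let go over the dock (within 50 mm of the bay centre) while its underside is more than 20 mm above the bay floor (horizontal distance between jar and bay below 0.05 m and z of jar in the frame of bay above 0.02 m and contact force between jar and the fingers below 0.05 N).
It also fails if it takes over 35 s, if anything falls off the work surface, if the arm or the gripper's body presses on something with over 40 N, if the wrist force passes 120 N, or if a joint passes its speed limit or range.

## Working session

There is one attempt and no reset: what is moved stays moved. The work goes in short steps, Python scripts to look and compute and a tool call to move; the robot and the scene stay as the last step left them, time stands still between calls to the robot, and variables do not carry over. Pictures are saved under pics/ and viewed, at most 10 in all, crops included, and the job is handed in when it is done.

Besides the shell and the picture viewer there is one more tool, called after "Request:" by a JSON object that holds its "fn" and its "kwargs". arm_command: Moves the arm, as the interface text tells. Shifts and turns lie within -1 to 1; 1 stands for 500 mm of shift or 2 rad of turn. Its arguments: {"type":"object","properties":{"targets":{"type":"array","items":{"type":"object","properties":{"x":{"type":"number","minimum":-1,"maximum":1},"y":{"type":"number","minimum":-1,"maximum":1},"z":{"type":"number","minimum":-1,"maximum":1},"rx":{"type":"number","minimum":-1,"maximum":1},"ry":{"type":"number","minimum":-1,"maximum":1},"rz":{"type":"number","minimum":-1,"maximum":1},"claw":{"type":"number"}}}},"squeeze":{"type":"number"}},"required":["targets"]}

```bash
mkdir -p pics; cat > h.py <<'E'
import numpy as np, cv2
from plant import robot
def shot(n):
    c=robot.get_calibration(n); im,d=robot.read_camera(n); return im,d,c
def cloud(d,c):
    K=np.array(c["intrinsics"]); o=np.array(c["origin"]); R=np.array(c["orientation"])
    if R.size!=9: R=cv2.Rodrigues(R.astype(float))[0]
    v,u=np.indices(d.shape)
    P=np.stack([(u-K[0,2])/K[0,0]*d,-(v-K[1,2])/K[1,1]*d,-d],-1)
    return P@R.reshape(3,3).T+o
E
python3 - <<'E'
from h import *
for n in("scene","top"):
    im,d,c=shot(n); cv2.imwrite(f"pics/{n}.png",im[:,:,::-1]); np.savez(f"{n}.npz",im=im,d=d,P=cloud(d,c)); print(n,{k:np.round(v,3).tolist() for k,v in c.items()})
s=robot.read_state();print(s)
E
```

```text
scene {'intrinsics': [[506.799, 0.0, 320.338], [0.0, 506.799, 207.554], [0.0, 0.0, 1.0]], 'origin': [0.007, -0.386, 1.086], 'orientation': [0.506, -0.23, -0.801]}
top {'intrinsics': [[383.198, 0.0, 325.963], [0.0, 383.198, 201.95], [0.0, 0.0, 1.0]], 'origin': [0.429, 0.03, 1.156], 'orientation': [0.049, -0.039, -1.553]}
{'t': 0.1, 'q': array([ 1.10660703e+00,  1.31081206e-01,  1.48918332e+00, -1.07673250e-05,
        1.52299899e+00, -8.54528073e-02]), 'dq': array([-0.0020896 , -0.00238366, -0.0044548 ,  0.0029699 ,  0.00087608,
       -0.00120741]), 'joint_torque': array([ 1.18154625e-03, -5.61344397e+01, -4.93095160e+01,  7.70570152e-02,
        2.90733785e-02, -6.26498763e-05]), 'tool_pos': array([0.22163726, 0.55702894, 0.23168787]), 'orientation': array([-5.91284198e-01, -3.08499550e+00,  2.53031204e-03]), 'force': array([ 0.85573367, -0.08333249, -0.37182488]), 'wrist_torque': array([ 0.00931692, -0.00345821,  0.01662815]), 'gripper_force': 0.0, 'opening': 0.09297887750101984}
```

View pics/scene.png

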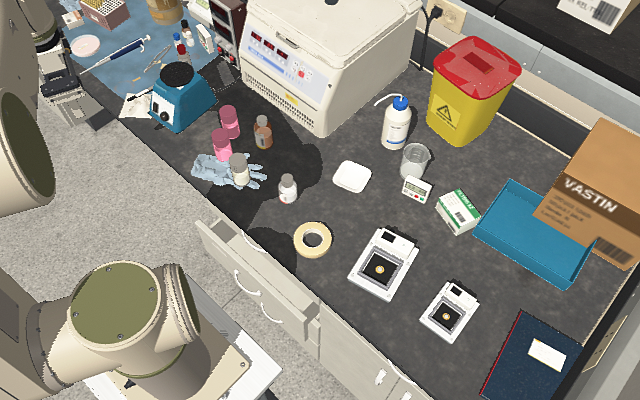

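View pics/top.png

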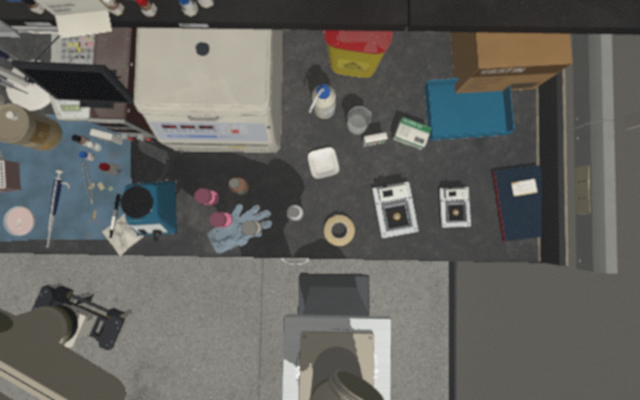

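The scene view shows the bottle group at left (two pink ones at 229,122 and 221,145) and two docks. Jar candidates are the pale one at (239,170), the amber bottle at (263,132) and the small-necked bottle at (288,188). Pale (239,170) fits best because its cap is broad. Of the docks at (382,265) and (450,312), the first is larger. I'll check both in a crop.

```bash
python3 - <<'E'
from h import *
z=np.load("scene.npz");im,P=z["im"],z["P"]
a=cv2.resize(im[95:215,180:310],None,fx=4,fy=4,interpolation=cv2.INTER_CUBIC)[:480]
b=cv2.resize(im[220:345,340:485],(280,241),interpolation=cv2.INTER_CUBIC)
o=np.zeros((480,800,3),np.uint8);o[:,:520]=a;o[:241,520:]=b
cv2.imwrite("pics/crop.png",o[:,:,::-1])
for n,(u0,u1,v0,v1) in dict(jar=(225,252,150,190),amber=(252,275,112,150),sm=(277,300,172,205),pk1=(218,242,104,140),pk2=(210,232,128,162)).items():
    p=P[v0:v1,u0:u1].reshape(-1,3);p=p[(p[:,2]>.0)];t=p[p[:,2]>p[:,2].max()-.006]
    m=p[(p[:,2]>.02)]
    print(n,"top",t.mean(0).round(3),t.min(0).round(3),t.max(0).round(3),len(t))
for f in("scene","top"):
    z=np.load(f+".npz");P=z["P"];im=z["im"]
    for q in(((355,410,225,305),(418,478,280,345)) if f=="scene" else((372,418,180,240),(438,472,182,230))):
        u0,u1,v0,v1=q;p=P[v0:v1,u0:u1].reshape(-1,3)
        for lo,hi in((.012,.028),(.03,.042),(.043,.058)):
            s=p[(p[:,2]>lo)&(p[:,2]<hi)]
            if len(s)>20:
                r=cv2.minAreaRect(s[:,:2].astype(np.float32)); print(f,lo,len(s),s[:,2].mean().round(4),np.round(r[0],3),np.round(r[1],3),round(r[2],1))
E
```

```text
jar top [ 0.007 -0.386  1.086] [ 0.007 -0.386  1.086] [ 0.007 -0.386  1.086] 1
amber top [ 0.007 -0.386  1.086] [ 0.007 -0.386  1.086] [ 0.007 -0.386  1.086] 6
sm top [ 0.007 -0.386  1.086] [ 0.007 -0.386  1.086] [ 0.007 -0.386  1.086] 4
pk1 top [ 0.007 -0.386  1.086] [ 0.007 -0.386  1.086] [ 0.007 -0.386  1.086] 3
pk2 top [ 0.007 -0.386  1.086] [ 0.007 -0.386  1.086] [ 0.007 -0.386  1.086] 2
scene 0.012 1707 0.0236 [ 0.471 -0.165] [0.152 0.11 ] 11.4
scene 0.03 461 0.0364 [ 0.476 -0.167] [0.148 0.084] 11.7
scene 0.043 520 0.0509 [ 0.525 -0.155] [0.048 0.084] 11.3
scene 0.012 1472 0.0192 [ 0.482 -0.344] [0.117 0.085] 3.3
scene 0.03 431 0.0374 [ 0.49  -0.343] [0.107 0.064] 2.8
top 0.012 1250 0.0231 [ 0.476 -0.166] [0.15  0.111] 11.3
top 0.03 237 0.0364 [ 0.484 -0.159] [0.138 0.086] 12.8
top 0.043 364 0.0508 [ 0.483 -0.156] [0.128 0.084] 0.9
top 0.012 819 0.019 [ 0.487 -0.344] [0.115 0.086] 3.1
top 0.03 223 0.0375 [ 0.494 -0.343] [0.106 0.065] 2.5
```

View pics/crop.png

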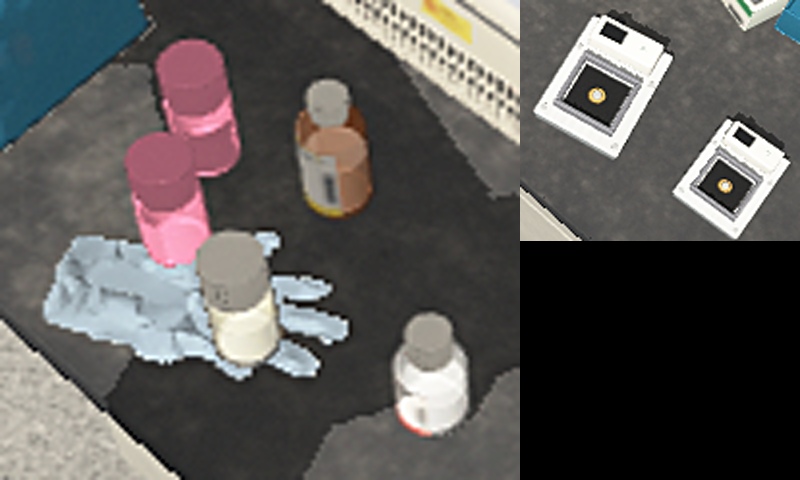

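The crop confirms it: the pale straight-sided jar with a broad cap at scene (239,168), standing by or on a glove, with pink look-alikes behind it. The other two bottles have narrow necks. The larger dock's pin is at about scene (380,269). Now for positions.

```bash
python3 - <<'E'
from h import *
z=np.load("scene.npz");im,P,d=z["im"],z["P"],z["d"]
for n,(u0,u1,v0,v1) in dict(jar=(228,250,150,190),amber=(252,275,112,150),sm=(277,300,172,205),pk1=(220,242,104,125),pk2=(210,232,128,162)).items():
    p=P[v0:v1,u0:u1][d[v0:v1,u0:u1]>0];p=p[(p[:,2]>.0)&(p[:,2]<.2)];t=p[p[:,2]>np.percentile(p[:,2],99)-.004]
    r=cv2.minEnclosingCircle(t[:,:2].astype(np.float32))
    print(n,"top",t.mean(0).round(3),np.round(r[0],3),round(r[1],3),len(t))
    m=p[p[:,2]>.04]; print("  ext",m.min(0).round(3),m.max(0).round(3))
z=np.load("top.npz");P=z["P"];d=z["d"]
p=P[195:245,190:310][d[195:245,190:310]>0]
for lo in(.09,):
  p=p[(p[:,2]>lo)&(p[:,2]<.12)];
  k=(p[:,1]<.30);print("topcam jar", np.median(p[k],0).round(3),p[k].min(0).round(3),p[k].max(0).round(3))
# floor inside fence of big dock, heights near centre
R=lambda a:np.array([[np.cos(a),np.sin(a)],[-np.sin(a),np.cos(a)]])
for f,q in(("scene",(355,410,225,305)),("top",(372,418,180,240))):
    z=np.load(f+".npz");P=z["P"];u0,u1,v0,v1=q;p=P[v0:v1,u0:u1].reshape(-1,3)
    c=np.array([.474,-.166]);l=(p[:,:2]-c)@R(np.radians(11.4)).T
    s=(p[:,2]>.033)&(p[:,2]<.039);
    print(f,"fence local",np.percentile(l[s],[1,99],axis=0).round(4).tolist())
    s=(p[:,2]>.047)&(p[:,2]<.056);print(" housing",np.percentile(l[s],[2,98],axis=0).round(4).tolist())
E
```

```text
jar top [0.41  0.251 0.097] [0.409 0.25 ] 0.021 128
  ext [0.388 0.228 0.041] [0.44  0.322 0.101]
amber top [0.534 0.294 0.107] [0.533 0.294] 0.014 55
  ext [0.509 0.268 0.04 ] [0.555 0.312 0.111]
sm top [0.457 0.128 0.091] [0.456 0.13 ] 0.015 69
  ext [0.433 0.105 0.041] [0.478 0.152 0.095]
pk1 top [0.496 0.383 0.097] [0.496 0.383] 0.022 92
  ext [0.475 0.361 0.042] [0.52  0.406 0.101]
pk2 top [0.431 0.331 0.097] [0.419 0.308] 0.056 121
  ext [0.394 0.256 0.04 ] [0.488 0.386 0.101]
topcam jar [0.418 0.249 0.094] [0.396 0.12  0.09 ] [0.471 0.271 0.099]
scene fence local [[-0.0618, -0.0377], [0.0318, 0.0398]]
 housing [[0.0298, -0.0357], [0.0636, 0.0405]]
top fence local [[-0.0567, -0.0383], [0.0745, 0.042]]
 housing [[0.0351, -0.039], [0.0688, 0.0396]]
```

The jar is at about (0.411, 0.250). Pink neighbour is roughly 80 mm away at about 76°, so I'll close along about −10°. The bay is at about (0.454, −0.169). Next move: hover over the jar.

Request:
{"fn": "arm_command", "kwargs": {"targets": [{"x": 0.1, "y": -0.16, "z": 0.0, "rz": -0.06, "claw": 0}, {"x": 0.2, "y": -0.32, "z": 0, "rz": -0.12}, {"x": 0.28, "y": -0.45, "z": 0, "rz": -0.18}, {"x": 0.34, "y": -0.55, "z": -0.02, "rz": -0.24}, {"x": 0.378, "y": -0.614, "z": -0.03, "rz": -0.3}, {"x": 0.378, "y": -0.614, "z": -0.03, "rz": -0.36}, {"x": 0.378, "y": -0.614, "z": -0.03, "rz": -0.42}, {"x": 0.378, "y": -0.614, "z": -0.03, "rz": -0.48}, {"x": 0.378, "y": -0.614, "z": -0.03, "rz": -0.54}, {"x": 0.378, "y": -0.614, "z": -0.03, "rz": -0.6}], "squeeze": 15}}

```text
schema error: expected keys x, y, z, rx, ry, rz, claw
```

Request:
{"fn": "arm_command", "kwargs": {"targets": [{"rz": -0.06, "claw": 0}, {"rz": -0.08}, {"rz": -0.08}, {"rz": -0.08}]}}

```text
schema error: expected keys x, y, z, rx, ry, rz, claw
```

```bash
python3 - <<'E'
from h import *
s=robot.read_state();print(s["t"],s["tool_pos"],s["orientation"],s["q"])
im,d,c=shot("wrist");cv2.imwrite("pics/w1.png",im[:,:,::-1]);P=cloud(d,c);np.savez("w1.npz",im=im,d=d,P=P)
g=(d>0)&(np.hypot(P[...,0]-.411,P[...,1]-.25)<.04)&(P[...,2]>.085)&(P[...,2]<.11)
p=P[g];v,u=np.nonzero(g);print(len(p),p.mean(0).round(4),np.median(p[:,2]),p.min(0).round(4),p.max(0).round(4),u.mean(),v.mean())
if len(p):print(cv2.minEnclosingCircle(p[:,:2].astype(np.float32)))
E
```

```text
0.1 [0.22163726 0.55702894 0.23168787] [-5.91284198e-01 -3.08499550e+00  2.53031204e-03] [ 1.10660703e+00  1.31081206e-01  1.48918332e+00 -1.07673250e-05
  1.52299899e+00 -8.54528073e-02]<stdin>:5: RuntimeWarning: Mean of empty slice.
  ret = um.true_divide(
  return _methods._mean(a, axis=axis, dtype=dtype,
  ret = ret.dtype.type(ret / rcount)
Traceback (most recent call last):
ValueError: zero-size array to reduction operation minimum which has no identity
```

View pics/w1.png

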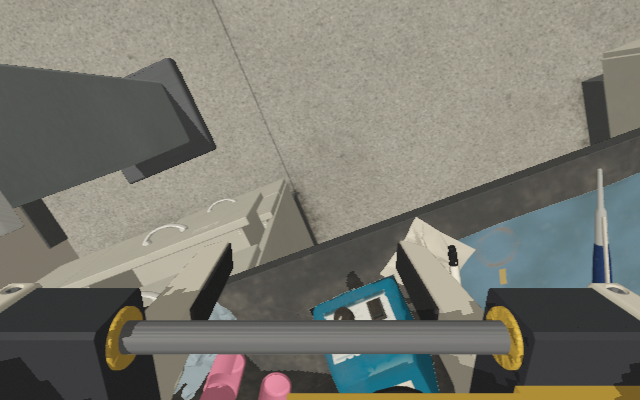

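The view is still from the start pose: fingers at (220,290) and (425,290), pinks at the bottom. Nothing moved because every row needs all its keys.

Request:
{"fn": "arm_command", "kwargs": {"targets": [{"x": 0.08, "y": -0.04, "z": 0, "rx": 0, "ry": 0, "rz": -0.06, "claw": 0}, {"x": 0.15, "y": -0.12, "z": 0, "rx": 0, "ry": 0, "rz": -0.12, "claw": 0}, {"x": 0.2, "y": -0.22, "z": 0, "rx": 0, "ry": 0, "rz": -0.18, "claw": 0}, {"x": 0.25, "y": -0.32, "z": 0, "rx": 0, "ry": 0, "rz": -0.24, "claw": 0}, {"x": 0.29, "y": -0.42, "z": -0.01, "rx": 0, "ry": 0, "rz": -0.3, "claw": 0}, {"x": 0.33, "y": -0.5, "z": -0.02, "rx": 0, "ry": 0, "rz": -0.36, "claw": 0}, {"x": 0.36, "y": -0.57, "z": -0.03, "rx": 0, "ry": 0, "rz": -0.42, "claw": 0}, {"x": 0.378, "y": -0.614, "z": -0.03, "rx": 0, "ry": 0, "rz": -0.48, "claw": 0}, {"x": 0.378, "y": -0.614, "z": -0.03, "rx": 0, "ry": 0, "rz": -0.54, "claw": 0}, {"x": 0.378, "y": -0.614, "z": -0.03, "rx": 0, "ry": 0, "rz": -0.6, "claw": 0}], "squeeze": 15}}

```text
t: 0.98
tool_pos: [0.4127, 0.245, 0.2168]
orientation: [2.241, 2.199, -0.003]
force: [-1.1, -0.0, 0.9]
opening: 0.0927
gripper_force: 0.0
```

Request:
{"fn": "arm_command", "kwargs": {"targets": [{"x": 0, "y": 0, "z": 0, "rx": 0, "ry": 0, "rz": -0.06, "claw": 0}, {"x": 0, "y": 0, "z": 0, "rx": 0, "ry": 0, "rz": -0.08, "claw": 0}, {"x": 0, "y": 0, "z": 0, "rx": 0, "ry": 0, "rz": -0.08, "claw": 0}, {"x": 0, "y": 0, "z": 0, "rx": 0, "ry": 0, "rz": -0.08, "claw": 0}]}}

```text
t: 1.32
tool_pos: [0.4107, 0.2504, 0.2174]
orientation: [-2.398, -2.029, 0.001]
force: [-0.7, 0.1, 0.5]
opening: 0.0929
gripper_force: 0.0
```

```bash
python3 - <<'E'
from h import *
s=robot.read_state();print(s["t"],s["tool_pos"],s["orientation"],s["q"])
im,d,c=shot("wrist");cv2.imwrite("pics/w2.png",im[:,:,::-1]);P=cloud(d,c);np.savez("w2.npz",im=im,d=d,P=P)
g=(d>0)&(np.hypot(P[...,0]-.411,P[...,1]-.25)<.04)&(P[...,2]>.085)&(P[...,2]<.11)
p=P[g];v,u=np.nonzero(g);print(len(p))
if len(p):print(p.mean(0).round(4),np.median(p[:,2]),p.min(0).round(4),p.max(0).round(4),u.mean(),v.mean(),cv2.minEnclosingCircle(p[:,:2].astype(np.float32)))
E
```

```text
1.3167 [0.41074451 0.25037645 0.21744724] [-2.39816486e+00 -2.02917490e+00  5.58569113e-04] [ 4.40756132e-01 -1.89075063e-01  1.82907244e+00  4.01690983e-05
  1.50197412e+00  6.07056005e-01]
1767
[0.4115 0.2531 0.0935] 0.09376556813641684 [0.3902 0.2302 0.085 ] [0.4325 0.2731 0.0967] 314.8658743633277 194.7062818336163 ((0.41137760877609253, 0.2516043782234192), 0.02160763554275036)
```

View pics/w2.png

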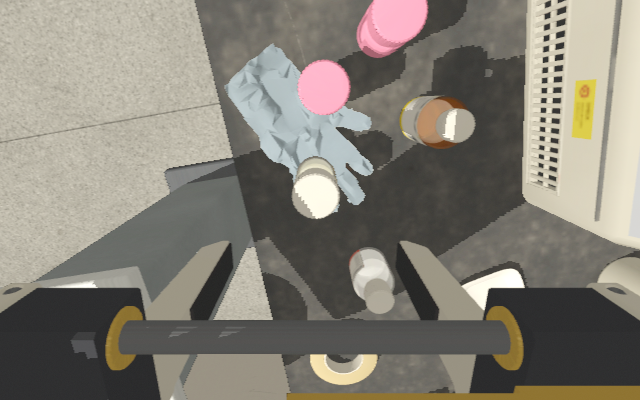

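The view shows the jar cap at (315,195), clear of the pink one at (323,88), and the finger axis runs horizontally in the image. The wrist measurement gives a centre of (0.4114, 0.2518) and a top at 0.094. Descending and gripping.

Request:
{"fn": "arm_command", "kwargs": {"targets": [{"x": 0.001, "y": 0.002, "z": -0.08, "rx": 0, "ry": 0, "rz": 0, "claw": 0}, {"x": 0.001, "y": 0.002, "z": -0.15, "rx": 0, "ry": 0, "rz": 0, "claw": 0}, {"x": 0.001, "y": 0.002, "z": -0.21, "rx": 0, "ry": 0, "rz": 0, "claw": 0}, {"x": 0.001, "y": 0.002, "z": -0.26, "rx": 0, "ry": 0, "rz": 0, "claw": 0}, {"x": 0.001, "y": 0.002, "z": -0.3, "rx": 0, "ry": 0, "rz": 0, "claw": 0}, {"x": 0.001, "y": 0.002, "z": -0.322, "rx": 0, "ry": 0, "rz": 0, "claw": 0}, {"x": 0.001, "y": 0.002, "z": -0.322, "rx": 0, "ry": 0, "rz": 0, "claw": 0}, {"x": 0.001, "y": 0.002, "z": -0.322, "rx": 0, "ry": 0, "rz": 0, "claw": 0}]}}

```text
t: 2.03
tool_pos: [0.4112, 0.2516, 0.0568]
orientation: [-2.399, -2.028, 0.001]
force: [0.7, -0.5, 0.2]
opening: 0.0931
gripper_force: 0.0
```

Request:
{"fn": "arm_command", "kwargs": {"targets": [{"x": 0, "y": 0, "z": 0, "rx": 0, "ry": 0, "rz": 0, "claw": 80}, {"x": 0, "y": 0, "z": 0, "rx": 0, "ry": 0, "rz": 0, "claw": 110}, {"x": 0, "y": 0, "z": 0, "rx": 0, "ry": 0, "rz": 0, "claw": 150}, {"x": 0, "y": 0, "z": 0, "rx": 0, "ry": 0, "rz": 0, "claw": 190}, {"x": 0, "y": 0, "z": 0, "rx": 0, "ry": 0, "rz": 0, "claw": 255}, {"x": 0, "y": 0, "z": 0, "rx": 0, "ry": 0, "rz": 0, "claw": 255}, {"x": 0, "y": 0, "z": 0, "rx": 0, "ry": 0, "rz": 0, "claw": 255}, {"x": 0, "y": 0, "z": 0, "rx": 0, "ry": 0, "rz": 0, "claw": 255}], "squeeze": 20}}

```text
t: 2.7
tool_pos: [0.4115, 0.2515, 0.0567]
orientation: [2.4, 2.027, 0.0]
force: [2.5, -1.4, 1.6]
opening: 0.0446
gripper_force: 0.9
```

Request:
{"fn": "arm_command", "kwargs": {"targets": [{"x": 0, "y": 0, "z": 0, "rx": 0, "ry": 0, "rz": 0, "claw": 255}, {"x": 0, "y": 0, "z": 0, "rx": 0, "ry": 0, "rz": 0, "claw": 255}, {"x": 0, "y": 0, "z": 0, "rx": 0, "ry": 0, "rz": 0, "claw": 255}, {"x": 0, "y": 0, "z": 0.02, "rx": 0, "ry": 0, "rz": 0, "claw": 255}, {"x": 0, "y": 0, "z": 0.06, "rx": 0, "ry": 0, "rz": 0, "claw": 255}, {"x": 0, "y": 0, "z": 0.12, "rx": 0, "ry": 0, "rz": 0, "claw": 255}, {"x": 0, "y": 0, "z": 0.18, "rx": 0, "ry": 0, "rz": 0, "claw": 255}, {"x": 0, "y": 0, "z": 0.24, "rx": 0, "ry": 0, "rz": 0, "claw": 255}, {"x": 0, "y": 0, "z": 0.28, "rx": 0, "ry": 0, "rz": 0, "claw": 255}, {"x": 0, "y": 0, "z": 0.3, "rx": 0, "ry": 0, "rz": 0, "claw": 255}]}}

```text
t: 3.53
tool_pos: [0.4124, 0.2521, 0.2106]
orientation: [2.399, 2.027, 0.007]
force: [0.4, 1.6, -2.6]
opening: 0.0437
gripper_force: 20.0
```

Jar is lifted with a 20 N grip. The scene camera agreed with the grasp to within about 1.5 mm, so I take the bay at (0.453, −0.168). Carrying over.

Request:
{"fn": "arm_command", "kwargs": {"targets": [{"x": 0.003, "y": -0.02, "z": 0, "rx": 0, "ry": 0, "rz": 0, "claw": 255}, {"x": 0.01, "y": -0.07, "z": 0, "rx": 0, "ry": 0, "rz": 0, "claw": 255}, {"x": 0.02, "y": -0.13, "z": 0, "rx": 0, "ry": 0, "rz": 0, "claw": 255}, {"x": 0.03, "y": -0.19, "z": 0, "rx": 0, "ry": 0, "rz": 0, "claw": 255}, {"x": 0.035, "y": -0.25, "z": 0, "rx": 0, "ry": 0, "rz": 0, "claw": 255}, {"x": 0.04, "y": -0.31, "z": 0, "rx": 0, "ry": 0, "rz": 0, "claw": 255}, {"x": 0.045, "y": -0.37, "z": 0, "rx": 0, "ry": 0, "rz": 0, "claw": 255}, {"x": 0.05, "y": -0.43, "z": 0, "rx": 0, "ry": 0, "rz": 0, "claw": 255}, {"x": 0.06, "y": -0.49, "z": 0, "rx": 0, "ry": 0, "rz": 0, "claw": 255}, {"x": 0.065, "y": -0.55, "z": 0, "rx": 0, "ry": 0, "rz": 0, "claw": 255}]}}

```text
t: 4.37
tool_pos: [0.4424, -0.0254, 0.2044]
orientation: [-2.398, -2.025, 0.003]
force: [0.5, -0.7, -1.7]
opening: 0.0436
gripper_force: 20.0
```

Request:
{"fn": "arm_command", "kwargs": {"targets": [{"x": 0.005, "y": -0.06, "z": 0, "rx": 0, "ry": 0, "rz": 0, "claw": 255}, {"x": 0.01, "y": -0.12, "z": 0, "rx": 0, "ry": 0, "rz": 0, "claw": 255}, {"x": 0.014, "y": -0.18, "z": 0, "rx": 0, "ry": 0, "rz": 0, "claw": 255}, {"x": 0.018, "y": -0.23, "z": 0, "rx": 0, "ry": 0, "rz": 0, "claw": 255}, {"x": 0.018, "y": -0.27, "z": 0, "rx": 0, "ry": 0, "rz": 0, "claw": 255}, {"x": 0.018, "y": -0.29, "z": 0, "rx": 0, "ry": 0, "rz": 0, "claw": 255}, {"x": 0.018, "y": -0.29, "z": 0, "rx": 0, "ry": 0, "rz": 0, "claw": 255}, {"x": 0.018, "y": -0.29, "z": -0.04, "rx": 0, "ry": 0, "rz": 0, "claw": 255}, {"x": 0.018, "y": -0.29, "z": -0.06, "rx": 0, "ry": 0, "rz": 0, "claw": 255}, {"x": 0.018, "y": -0.29, "z": -0.06, "rx": 0, "ry": 0, "rz": 0, "claw": 255}]}}

```text
t: 5.2
tool_pos: [0.4507, -0.1666, 0.1729]
orientation: [-2.395, -2.024, 0.004]
force: [-0.3, 0.9, -3.4]
opening: 0.0438
gripper_force: 20.0
```

```bash
python3 - <<'E'
from h import *
s=robot.read_state();print(s["t"],s["tool_pos"],s["orientation"],s["opening"],s["gripper_force"])
im,d,c=shot("scene")
cv2.imwrite("pics/s2.png",cv2.resize(im[180:330,290:490],(800,600))[:,:,::-1])
E
```

```text
5.2 [ 0.45067105 -0.16663703  0.17288269] [-2.39461461 -2.0242431   0.00356909] 0.04382509173005374 19.99103933572769
```

View pics/s2.png

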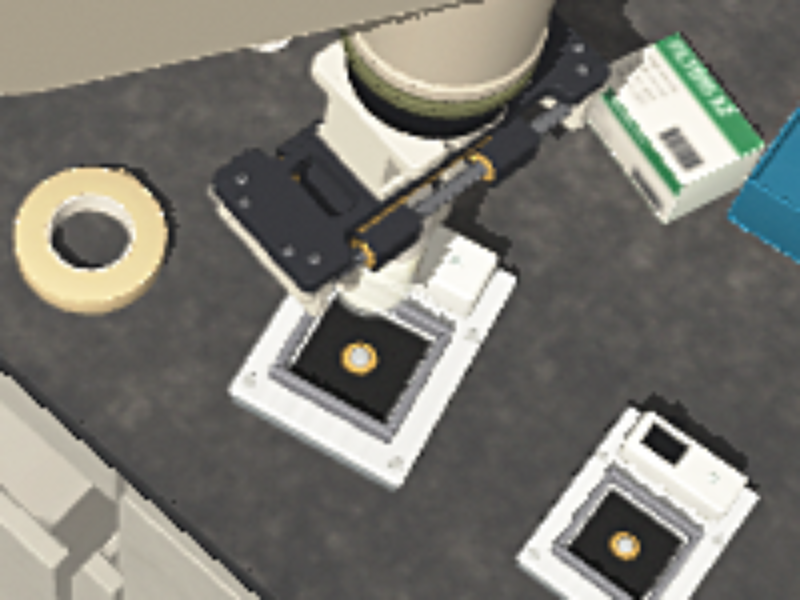

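The jar is hidden behind the gripper. The bay pin is clearly visible at crop (360,357), which is scene pixel (379.9,269.1). I'll intersect that ray with the tip height as a check.

```bash
python3 - <<'E'
from h import *
for n,px,z in(("scene",(379.9,269.1),.0275),):
    c=robot.get_calibration(n);o=np.array(c["origin"]);p1=cloud(np.ones((400,640)),c)
    u,v=px;r=cv2.remap(p1.astype(np.float32),np.float32([[u]]),np.float32([[v]]),1)[0,0]-o
    print(o+r*(z-o[2])/r[2])
E
```

```text
[ 0.45128167 -0.17063525  0.0275    ]
```

Bay confirmed at about (0.452, −0.170). On the bay floor the TCP height should be about 0.0787.

Request:
{"fn": "arm_command", "kwargs": {"targets": [{"x": 0.003, "y": -0.006, "z": -0.02, "rx": 0, "ry": 0, "rz": 0, "claw": 255}, {"x": 0.003, "y": -0.006, "z": -0.05, "rx": 0, "ry": 0, "rz": 0, "claw": 255}, {"x": 0.003, "y": -0.006, "z": -0.08, "rx": 0, "ry": 0, "rz": 0, "claw": 255}, {"x": 0.003, "y": -0.006, "z": -0.11, "rx": 0, "ry": 0, "rz": 0, "claw": 255}, {"x": 0.003, "y": -0.006, "z": -0.13, "rx": 0, "ry": 0, "rz": 0, "claw": 255}, {"x": 0.003, "y": -0.006, "z": -0.15, "rx": 0, "ry": 0, "rz": 0, "claw": 255}, {"x": 0.003, "y": -0.006, "z": -0.16, "rx": 0, "ry": 0, "rz": 0, "claw": 255}, {"x": 0.003, "y": -0.006, "z": -0.17, "rx": 0, "ry": 0, "rz": 0, "claw": 255}, {"x": 0.003, "y": -0.006, "z": -0.175, "rx": 0, "ry": 0, "rz": 0, "claw": 255}, {"x": 0.003, "y": -0.006, "z": -0.175, "rx": 0, "ry": 0, "rz": 0, "claw": 255}]}}

```text
t: 6.08
tool_pos: [0.4543, -0.1715, 0.089]
orientation: [-2.4, -2.027, 0.0]
force: [0.7, 0.8, -2.4]
opening: 0.0436
gripper_force: 20.0
```

Request:
{"fn": "arm_command", "kwargs": {"targets": [{"x": 0, "y": 0, "z": -0.002, "rx": 0, "ry": 0, "rz": 0, "claw": 255}, {"x": 0, "y": 0, "z": -0.004, "rx": 0, "ry": 0, "rz": 0, "claw": 255}, {"x": 0, "y": 0, "z": -0.004, "rx": 0, "ry": 0, "rz": 0, "claw": 255}]}}

```text
t: 6.33
tool_pos: [0.4546, -0.1717, 0.0875]
orientation: [2.399, 2.027, 0.0]
force: [-0.3, -0.9, -2.0]
opening: 0.0438
gripper_force: 20.0
```

Request:
{"fn": "arm_command", "kwargs": {"targets": [{"x": -0.003, "y": 0.003, "z": -0.004, "rx": 0, "ry": 0, "rz": 0, "claw": 255}, {"x": -0.003, "y": 0.003, "z": -0.008, "rx": 0, "ry": 0, "rz": 0, "claw": 255}, {"x": -0.003, "y": 0.003, "z": -0.011, "rx": 0, "ry": 0, "rz": 0, "claw": 255}, {"x": -0.003, "y": 0.003, "z": -0.014, "rx": 0, "ry": 0, "rz": 0, "claw": 255}, {"x": -0.003, "y": 0.003, "z": -0.014, "rx": 0, "ry": 0, "rz": 0, "claw": 255}, {"x": -0.003, "y": 0.003, "z": -0.014, "rx": 0, "ry": 0, "rz": 0, "claw": 255}]}}

```text
t: 6.83
tool_pos: [0.4528, -0.17, 0.08]
orientation: [-2.4, -2.027, 0.0]
force: [-0.0, 0.3, -1.9]
opening: 0.0434
gripper_force: 20.0
```

Request:
{"fn": "arm_command", "kwargs": {"targets": [{"x": 0, "y": 0, "z": -0.002, "rx": 0, "ry": 0, "rz": 0, "claw": 255}, {"x": 0, "y": 0, "z": -0.004, "rx": 0, "ry": 0, "rz": 0, "claw": 255}, {"x": 0, "y": 0, "z": -0.004, "rx": 0, "ry": 0, "rz": 0, "claw": 255}, {"x": 0, "y": 0, "z": -0.004, "rx": 0, "ry": 0, "rz": 0, "claw": 255}]}}

```text
t: 7.17
tool_pos: [0.4531, -0.1702, 0.0786]
orientation: [2.4, 2.027, 0.0]
force: [-0.9, 0.9, 2.7]
opening: 0.0436
gripper_force: 20.0
```

Floor contact: the force swung from −1.9 to +2.7 N at the expected height. Releasing, then rising.

Request:
{"fn": "arm_command", "kwargs": {"targets": [{"x": 0, "y": 0, "z": 0, "rx": 0, "ry": 0, "rz": 0, "claw": 120}, {"x": 0, "y": 0, "z": 0, "rx": 0, "ry": 0, "rz": 0, "claw": 100}, {"x": 0, "y": 0, "z": 0, "rx": 0, "ry": 0, "rz": 0, "claw": 60}, {"x": 0, "y": 0, "z": 0, "rx": 0, "ry": 0, "rz": 0, "claw": 0}, {"x": 0, "y": 0, "z": 0, "rx": 0, "ry": 0, "rz": 0, "claw": 0}, {"x": 0, "y": 0, "z": 0, "rx": 0, "ry": 0, "rz": 0, "claw": 0}, {"x": 0, "y": 0, "z": 0, "rx": 0, "ry": 0, "rz": 0, "claw": 0}, {"x": 0, "y": 0, "z": 0, "rx": 0, "ry": 0, "rz": 0, "claw": 0}]}}

```text
t: 7.83
tool_pos: [0.4529, -0.17, 0.0781]
orientation: [-2.4, -2.027, 0.0]
force: [1.0, 0.3, 0.4]
opening: 0.0904
gripper_force: 0.0
```

Request:
{"fn": "arm_command", "kwargs": {"targets": [{"x": 0, "y": 0, "z": 0.02, "rx": 0, "ry": 0, "rz": 0, "claw": 0}, {"x": 0, "y": 0, "z": 0.06, "rx": 0, "ry": 0, "rz": 0, "claw": 0}, {"x": 0, "y": 0, "z": 0.12, "rx": 0, "ry": 0, "rz": 0, "claw": 0}, {"x": 0, "y": 0, "z": 0.18, "rx": 0, "ry": 0, "rz": 0, "claw": 0}, {"x": 0, "y": 0, "z": 0.24, "rx": 0, "ry": 0, "rz": 0, "claw": 0}, {"x": 0, "y": 0.06, "z": 0.3, "rx": 0, "ry": 0, "rz": 0, "claw": 0}, {"x": 0, "y": 0.12, "z": 0.34, "rx": 0, "ry": 0, "rz": 0, "claw": 0}, {"x": 0, "y": 0.18, "z": 0.36, "rx": 0, "ry": 0, "rz": 0, "claw": 0}, {"x": 0, "y": 0.24, "z": 0.36, "rx": 0, "ry": 0, "rz": 0, "claw": 0}, {"x": 0, "y": 0.3, "z": 0.36, "rx": 0, "ry": 0, "rz": 0, "claw": 0}]}}

```text
t: 8.67
tool_pos: [0.4533, -0.0189, 0.2605]
orientation: [2.398, 2.025, 0.004]
force: [1.4, -0.3, -0.5]
opening: 0.093
gripper_force: 0.0
```

Request:
{"fn": "arm_command", "kwargs": {"targets": [{"x": 0, "y": 0.06, "z": 0, "rx": 0, "ry": 0, "rz": 0, "claw": 0}, {"x": 0, "y": 0.1, "z": 0, "rx": 0, "ry": 0, "rz": 0, "claw": 0}, {"x": 0, "y": 0.1, "z": 0, "rx": 0, "ry": 0, "rz": 0, "claw": 0}, {"x": 0, "y": 0.1, "z": 0, "rx": 0, "ry": 0, "rz": 0, "claw": 0}]}}

```text
t: 9.0
tool_pos: [0.4528, 0.0307, 0.2589]
orientation: [2.397, 2.03, 0.001]
force: [0.2, -0.1, 0.8]
opening: 0.0928
gripper_force: 0.0
```

```bash
python3 - <<'E'
from h import *
im,d,c=shot("scene");P=cloud(d,c)
g=(d>0)&(np.hypot(P[...,0]-.453,P[...,1]+.17)<.035)&(P[...,2]>.108)&(P[...,2]<.125)
p=P[g];print(len(p),p.mean(0) if len(p) else 0,np.median(p[:,2]) if len(p) else 0)
cv2.imwrite("pics/s3.png",cv2.resize(im[180:330,290:490],(800,600))[:,:,::-1])
E
```

```text
311 [ 0.4503571  -0.17073428  0.11657375] 0.11692062747220167
```

View pics/s3.png

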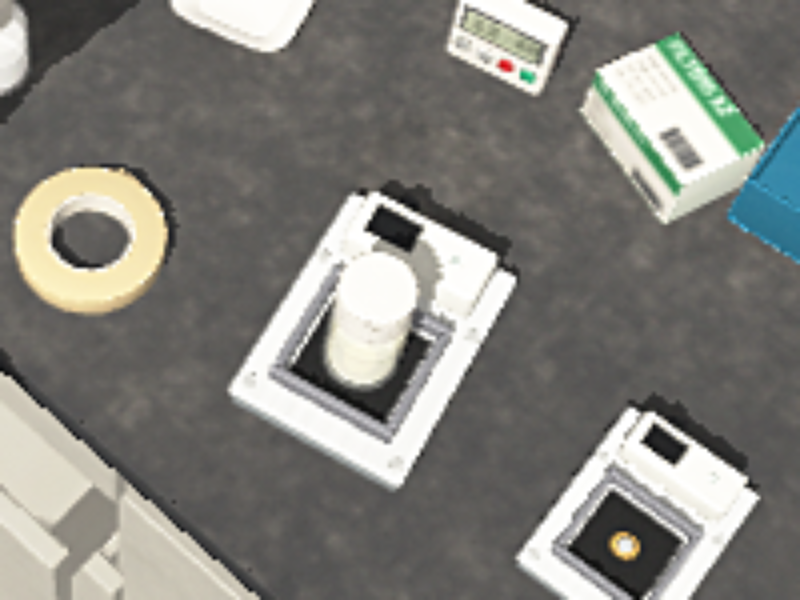

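The jar stands upright and centred in the larger dock's bay (cap at crop 375,285, base at 365,365). Its top is at 0.117, which matches 0.022 + 0.094. The robot is clear of it.

```bash
python3 -c "
from plant import robot
print(robot.close_job())"
```

```text
the job is handed in; nothing more can be done
None
```

The jar is standing upright on the bay floor of the larger dock, within about 3 mm of centre by camera; the job was handed in at about 9 s with the arm clear, and no verdict or pin reading came back.

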